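# Lift a sample puck with the tongs and hold it level over the inspection mirror

### The job

Take the spring tongs out of their nest, pick the sample puck (the flat solid disc with the small clip on top) off its post with the tongs, and hold it steady and level, centred about 10 cm above the round inspection mirror, so that its underside can be checked. The puck must stay clean: never touch it with the gripper itself and never drop it; leave the spacer ring on the other post and the loose things on the bench as they are. The program finishes while still holding: the puck in the tongs, the tongs in the gripper.

Things in the scene. Friction and masses are not known exactly. Their poses are not given: they have to be found in the camera images.
- tongs_grip (a point): centre of the grip zone of the upright loose spring tongs (80 g), midway between their two arms, 72 mm above the tips, 28 mm below the top; tongs z up. The arms, flat plates 20 mm wide along x and 5 mm thick, face each other along y; squeeze them across y. Free, their outer faces are 55 mm apart; these flat faces reach from 50 mm below to 26 mm above this point
- jaw_left (a joint): inward travel of each tongs arm, m: 0 free (55 mm over the outer faces), about 0.0088 with the puck clasped (about 37.5 mm), 0.0098 at the stop. The arms slide straight along y, parallel and self-centring. Springs part them with 4 N each at first, 6 N when closed: a squeeze to 50-52 mm carries the tongs open; opening beyond 55 mm drops them; 15-30 N holds the puck well
- jaw_right: the tongs' arm at -y; moves as jaw_left (+y) does. Each arm ends in a foot (26 mm along x, 6 mm along y, 17 to 23 mm above the tips) with two vertical rubber pins below it, 6 mm in diameter, 17 mm long, axes at x = +-9 mm and y = +-25 mm when free. The four pins clasp the puck by its round edge
- tongs: the whole tongs: black housing (24 mm along x, 25 mm along y) at the top joining two upright steel arms; origin midway between the pins, level with their lower ends (the tips); axes as for tongs_grip
- tongs_nest: fixed aluminium nest in which the tongs stand, 56 x 88 mm, origin at the middle of its underside on the bench; its floor is 6 mm and its rim 16 mm above the bench; the pocket is 40 x 68 mm. Lift the tongs straight up out of it
- puck_center (a point): centre of the sample puck, a loose plain metal disc 31 mm in diameter and 9 mm thick (22 g) with a small flat clip on top (2 mm higher); the point is half-way up the disc, z along the disc's axis. It lies flat on top of one of two equal posts
- puck: the same puck; origin at the centre of its underside
- post_a: the fixed aluminium post that bears the puck: round foot 64 mm in diameter and 7 to 10 mm high, column 24 mm in diameter, flat top 34 mm above the bench; origin at the middle of its underside. The puck overhangs the column by 3.5 mm all round
- post_b: an equal post, which bears the spacer ring; the two posts change places
- ring_center (a point): centre of the loose steel spacer ring, 22 mm in diameter, 9 mm high, with a hole; on the other post; not to be moved
- mirror_top (a point): centre of the top face of the fixed round inspection mirror, 76 mm in diameter, lying flat on the bench; its face is 6.6 mm above the bench
- mirror: the same mirror; origin at the middle of its underside
- blank: plain metal blanking disc, 40 mm across, 7 mm thick, lying on the bench; not to be moved; origin at the middle of its underside
- o_ring: metal centring ring with a black rubber ring round it, 40 mm across, 8 mm thick, lying on the bench; not to be moved; origin at the middle of its underside
- nut: steel hexagon nut, 26 mm across, 13 mm thick, lying on the bench; not to be moved; origin at the middle of its underside
- dish: clear round petri dish with lid, 67 mm across, 14 mm high, lying on the bench; not to be moved; origin at the middle of its underside
Mind the look-alikes: they are no part of the job. What is shaped like the puck but blue or turquoise is not meant. What is shaped like the tongs but green is not meant.

How it is judged:
On the way, in this order (a step that is already met when the one before it is completed fails the run):
1. the tongs are lifted out of their nest by the gripper (z of tongs in the frame of tongs_nest above 0.03 m and contact force between tongs and the fingers above 1 N), for 0.2 s.
2. the puck is lifted clear of its post in the tongs (z of puck in the frame of post_a above 0.049 m and contact force between tongs and the fingers above 1 N and contact force between puck and tongs above 0.5 N), for 0.2 s.
At the end, for the whole second after the job is handed in: puck gripped by the tongs, tongs by the gripper; puck centre 60-140 mm above the mirror, within 30 mm of its centre sideways, within 10 degrees of level, still (30 mm/s, 0.3 rad/s); spacer ring within 15 mm and loose bench things within 20 mm of their start (contact force between tongs and the fingers above 1 N and contact force between puck and tongs above 0.5 N and horizontal distance between puck_center and mirror_top below 0.03 m and z of puck_center in the frame of mirror_top between 0.06 and 0.14 m and angle between puck_center's own z axis and vertical below 0.17 rad and linear speed of puck below 0.03 m/s and angular speed of puck below 0.3 rad/s and contact force between puck and the arm below 0.2 N and contact force between puck and mirror below 0.2 N and distance of ring_center from where it was at the start of the episode below 0.015 m and distance of each of blank, o_ring, nut, dish from where it was at the start of the episode below 0.02 m); the arm keeps its last pose, push and grip.
It fails at once if the gripper or arm touches the puck (contact force between puck and the fingers above 0.5 N or contact force between puck and the arm above 0.5 N).
It fails at once if the puck is dropped or knocked off its post (height (world z) of puck_center below 0.025 m).
It fails at once if the spacer ring or a loose thing on the bench is disturbed (distance of ring_center from where it was at the start of the episode above 0.015 m or distance of any of blank, o_ring, nut, dish from where it was at the start of the episode above 0.02 m).
It also fails if it takes over 48 s, if anything falls off the work surface, if the arm or the gripper's body presses on something with over 40 N, if the wrist force passes 120 N, or if a joint passes its speed limit or range.

### The arm

A 6-joint arm with a two-finger parallel gripper is mounted at the origin on a cart in front of the work surface, level with it; the furniture and walls round the work are solid. World frame = base frame: x ahead of the robot, y to its left, z up, the work surface at z = 0. Lengths are in m, angles in rad, forces in N, time in s.
With the tool pointing down it reaches from about 0.4 to 0.825 m from the base axis. Payload 7 kg.
Tool frame: the origin (TCP) lies at the centre of the arm's flange, where the gripper is bolted on; the fingertips stand 178 mm ahead of it and the grasp point (between the pads) lies 159 mm ahead of it; x points along the fingers, z is the direction in which the jaws open and shut, and the axes are right-handed (so a half turn about x gives the same grasp; the last joint's range is limited). The gripper opens to 88 mm and grips with 3 to 60 N. Pads are 19 mm wide; open, the fingers measure 130 mm over their backs; the gripper's body (78 mm by 193 mm) begins 47 mm behind the grasp point.
Start: joints at [1.459, 0.359, 0.012, 0, -1.224, -0.288], TCP at [0.263, 0.622, 0.405] pointing down, gripper open.
Joint ranges: [-3.07, 3.07], [-1.43, 2.12], [-1.02, 1.25], [-3.03, 1.67], [-3.05, -0], [-3.03, 3.03]. Speed limits (rad/s): [2.39, 2.39, 3.01, 3.14, 3.14, 3.14].

### API

Orientations are given as [roll, pitch, yaw] about the fixed x, y, z axes, in that order (R = Rz(yaw) Ry(pitch) Rx(roll)).
In Python, from station import telemetry, optics, job_done, finder gives the robot as it stands.
- The arm moves only by the tool play_rows, never from a script. Its argument "steps" is a list of rows, each an object of numbers: "gripper": the opening, from 0 (shut) to 1 (fully open); "tx", "ty", "tz": the shift along the tool's x, y, z in units of 25 mm (1.0 is 25 mm); "ax", "ay", "az": the turn, a rotation vector about the tool's x, y, z in units of 6 degrees (1.0 is 6 degrees). In form: [{"gripper": .., "tx": .., "ty": .., "tz": .., "ax": .., "ay": .., "az": ..}, ...]. A call has 1 to 20 rows; each row shifts and turns the commanded pose from where the row before left it, along the tool's axes as they then stand; what a row does not reach is not made up. A row lasts 1/12 s, in which the tool goes at most 41.7 mm and 7.16 degrees, less where a joint would pass 70% of its speed; a pose out of reach is approached as far as the arm can. A call is refused whole if a number of a shift passes 1 or a number of a turn 1, either way. A call with a gripper value outside its range is refused whole. The fingers move at their own pace and stop on an object; "newtons" is the grip in N (left out, the last holds). Time passes only in rows, so rows that do not move let the fingers close. It gives the time, the measured TCP pose, the force and the opening at its end, in the units of the state.
- telemetry.get_state(): the state, without advancing time (a new reading comes with each control period).
- optics.grab_frame(name): name is "side" or "top"; returns the picture (420x560x3 uint8, red, green, blue); there is no depth.
- optics.calibration(name): a dict with "fx", "fy", "cx", "cy" (pixels), "T" (4x4, takes a point from camera to world coordinates). Camera axes: x right, y down, z forward; pixel columns grow to the right and rows downward; lengths in m; the calibration is good to about 2 mm. A picture is of the moment at which its call begins. calibration takes no time and is no camera call.
- job_done(): hands the job in, once; it reports no verdict.
Trained networks look in the newest picture that a camera, given by its name, has taken for a name from the list of things; names that differ only in an ending like _2 or _b are one class to them, and where a whole thing is asked for, a point or a joint stands for the part that bears it (a point fixed in the world has none). Each returns a list of dicts, best first, with "confidence" (0 to 1); they miss things now and then, are a little off and sometimes report something else, mostly with a low value. They report only what shows in the picture. A call takes as long as a camera call. They do not tell look-alikes from the thing itself.
- finder.look_for(query, camera): "extent" ([left, top, right, bottom] in pixels, round what is visible of it).
- finder.silhouettes(query, camera): "pixels" (420x560 bool, what is visible of it) and "extent" ([left, top, right, bottom] in pixels, round what is visible of it).
- finder.pinpoint(query, camera): "location" ([row, column] in pixels: a listed point, or the origin of a listed thing).
The state is a dict: "t": time; "q": joint angles; "qd": joint speeds; "joint_efforts": joint torques, N m; "eef_pos": TCP position; "ee_rot": TCP orientation; "force": force on the tool from outside, world axes, zero at the start; "moment": the same for the moment, N m; "width": finger opening in m.
Only numpy, scipy, OpenCV 4.12 (cv2) and the standard library are available. Lean on these libraries where they do the work, as an engineer would, in place of code of your own. Each camera call takes 0.05 s, during which the arm holds its last target.

## Working session

There is one attempt and no reset: what is moved stays moved. The work goes in short steps, Python scripts to look and compute and a tool call to move; the robot and the scene stay as the last step left them, time stands still between calls to the robot, and variables do not carry over. Pictures are saved under pics/ and viewed, and the job is handed in when it is done.

Besides the shell and the picture viewer there is one more tool, called after "Call:" as name([rows], argument=value, ...), one row to a line, values as JSON. play_rows: Moves the arm, as the interface text tells. Its arguments: {"type":"object","properties":{"steps":{"type":"array"},"newtons":{"type":"number"}},"required":["steps"]}

```bash
ls; mkdir -p pics; python3 - <<'E'
from station import telemetry, optics
import cv2, json
s=telemetry.get_state(); print(s)
for n in ("side","top"):
    c=optics.calibration(n); print(n,c)
    cv2.imwrite(f"pics/{n}0.png",cv2.cvtColor(optics.grab_frame(n),cv2.COLOR_RGB2BGR))
E
```

```text
pics
{'t': 0.0, 'q': array([ 1.45909078e+00,  3.59370478e-01,  1.10559946e-02, -3.49865785e-04,
       -1.22409878e+00, -2.88056287e-01]), 'qd': array([-0.00048221, -0.00061298, -0.00105183, -0.00137729, -0.00017946,
        0.00026477]), 'joint_efforts': array([-2.26786622e-03, -5.82717025e+01,  2.93043870e+01,  6.99736655e+00,
        6.81309117e-03, -1.51407144e-04]), 'eef_pos': array([0.26266114, 0.62158235, 0.40373186]), 'ee_rot': array([ 0.0874125 ,  1.56914627, -1.88326481]), 'force': array([0.76011311, 0.61503   , 0.03870927]), 'moment': array([ 0.04566498,  0.00562075, -0.04261089]), 'width': 0.08768777924973654}
side {'fx': 483.39079542879733, 'fy': 483.39079542879733, 'cx': 272.4997237157877, 'cy': 201.2497946514482, 'T': array([[ 0.99600846, -0.04916586,  0.07449739,  0.42345489],
       [-0.08924466, -0.53365682,  0.84097907, -1.09768438],
       [-0.00159142, -0.84427076, -0.5359145 ,  0.77829015],
       [ 0.        ,  0.        ,  0.        ,  1.        ]])}
top {'fx': 532.0878587228893, 'fy': 532.0878587228893, 'cx': 281.04243762716106, 'cy': 208.69115082841498, 'T': array([[-0.09039381, -0.97131906,  0.2199278 ,  0.27860035],
       [-0.99588713,  0.08952342, -0.013942  ,  0.00496625],
       [-0.00614655, -0.22028354, -0.97541652,  1.19383176],
       [ 0.        ,  0.        ,  0.        ,  1.        ]])}
```

View pics/side0.png

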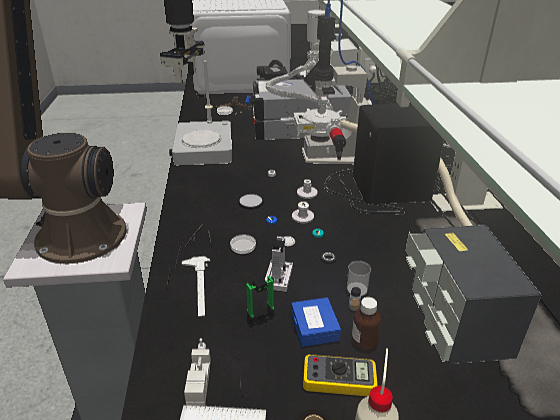

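View pics/top0.png

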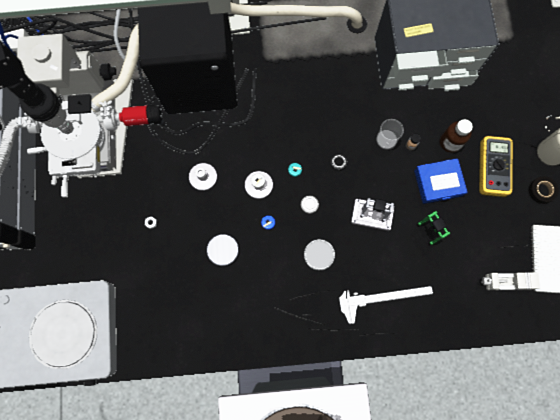

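Side view: the tongs (steel arms, black top) are at (280,255), with the green look-alike at (262,297). The posts are at (307,190) and (303,213). Candidates for the mirror are the round things at (251,200) and (243,244). I'll enlarge these.

```bash
python3 - <<'E'
import cv2, numpy as np
s=cv2.imread("pics/side0.png");t=cv2.imread("pics/top0.png")
a=cv2.resize(s[160:330,220:350],None,fx=3,fy=3,interpolation=cv2.INTER_CUBIC)
b=cv2.resize(t[140:280,140:460],None,fx=2.5,fy=2.5,interpolation=cv2.INTER_CUBIC)
cv2.imwrite("pics/side0c.png",a);cv2.imwrite("pics/top0c.png",b)
from station import finder
for cam in("side","top"):
  for q in ["tongs","tongs_grip","tongs_nest","puck","puck_center","post_a","ring_center","mirror_top","mirror","blank","o_ring","nut","dish"]:
    print(cam,q,[(np.round(d["location"],1).tolist(),round(d["confidence"],2)) for d in finder.pinpoint(q,cam)[:4]])
E
```

```text
side tongs [([315.7, 258.6], 0.97), ([275.6, 280.0], 0.94)]
side tongs_grip [([256.2, 276.4], 0.97), ([291.6, 261.9], 0.95), ([276.1, 275.6], 0.19)]
side tongs_nest [([277.5, 277.1], 0.88)]
side puck [([222.6, 269.2], 0.63), ([207.0, 304.2], 0.62), ([236.3, 320.2], 0.55), ([276.0, 276.0], 0.16)]
side puck_center [([233.7, 317.0], 0.61), ([203.4, 300.6], 0.52), ([219.4, 273.0], 0.42), ([197.3, 247.6], 0.42)]
side post_a [([194.9, 305.9], 0.52)]
side ring_center [([182.5, 309.5], 0.49)]
side mirror_top [([199.7, 246.9], 0.5)]
side mirror [([199.4, 250.7], 0.78)]
side blank [([240.2, 286.8], 0.41)]
side o_ring [([258.6, 329.5], 0.66)]
side nut [([176.0, 273.8], 0.38)]
side dish [([248.1, 241.1], 0.86), ([278.9, 279.4], 0.68)]
top tongs [([231.3, 423.1], 0.81), ([186.0, 258.6], 0.44), ([205.7, 310.3], 0.29)]
top tongs_grip [([227.2, 436.1], 0.64), ([208.3, 376.6], 0.55)]
top tongs_nest [([216.0, 373.7], 0.87), ([161.2, 339.0], 0.31)]
top puck [([180.7, 259.1], 0.67), ([174.8, 295.0], 0.67), ([225.0, 269.7], 0.53), ([250.2, 222.1], 0.53)]
top puck_center [([222.0, 265.7], 0.61), ([179.5, 256.3], 0.54), ([173.3, 293.9], 0.49), ([203.7, 309.1], 0.45)]
top post_a [([186.0, 256.5], 0.6), ([176.8, 202.9], 0.57)]
top ring_center [([168.1, 197.3], 0.64)]
top mirror_top [([250.1, 222.5], 0.69)]
top mirror [([247.0, 222.6], 0.65), ([177.5, 202.7], 0.53)]
top blank [([204.8, 309.9], 0.74)]
top o_ring [([161.8, 339.5], 0.42)]
top nut [([222.1, 148.6], 0.6)]
top dish [([253.8, 320.0], 0.58)]
```

View pics/side0c.png

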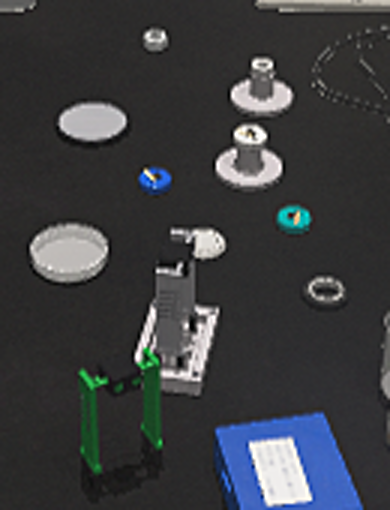

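View pics/top0c.png

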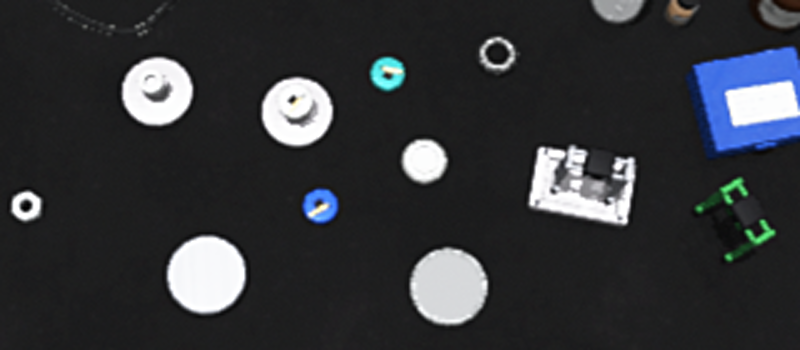

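```bash
cat > h.py <<'E'
import numpy as np, cv2
from station import optics
C={n:optics.calibration(n) for n in("side","top")}
def ray(cam,u,v):
    c=C[cam];d=np.array([(u-c["cx"])/c["fx"],(v-c["cy"])/c["fy"],1.]);T=c["T"]
    return T[:3,3],T[:3,:3]@d
def onz(cam,u,v,z):
    o,d=ray(cam,u,v);return o+d*(z-o[2])/d[2]
def tri(s,t):
    A=[];b=[];L=[ray("side",*s),ray("top",*t)]
    M=np.zeros((3,3));w=np.zeros(3)
    for o,d in L:
        d=d/np.linalg.norm(d);P=np.eye(3)-np.outer(d,d);M+=P;w+=P@o
    p=np.linalg.solve(M,w)
    e=[np.linalg.norm((np.eye(3)-np.outer(d,d)/(d@d))@(p-o)) for o,d in L]
    return p,e[0]
def proj(cam,p):
    c=C[cam];q=np.linalg.inv(c["T"])@np.append(p,1)
    return c["fx"]*q[0]/q[2]+c["cx"],c["fy"]*q[1]/q[2]+c["cy"]
E
python3 - <<'E'
from h import *
np.set_printoptions(precision=4,suppress=True)
for n,s,t,z in [("tgrip",(276.4,256.2),(376.6,208.3),.078),("tongs nest",(277.1,277.5),(373.7,216.),0),("puckc",(300.6,203.4),(256.3,179.5),.0385),("post",(305.9,194.9-0),(256.5,186),0),("ring",(309.5,182.5),(197.3,168.1),.0385),("mirror",(246.9,199.7),(222.5,250.1),.0066),("dish",(241.1,248.1),(320,253.8),0),("blank",(286.8,240.2),(309.9,204.8),0),("blue",(269.2,222.6),(269.7,225),0)]:
    print(n,*tri(s,t),onz("side",*s,z),onz("top",*t,z))
t=cv2.imread("pics/top0.png");s=cv2.imread("pics/side0.png")
cv2.imwrite("pics/t_t.png",cv2.resize(t[185:240,340:410],None,fx=10,fy=10,interpolation=cv2.INTER_CUBIC))
cv2.imwrite("pics/s_t.png",cv2.resize(s[225:300,250:310],None,fx=8,fy=8,interpolation=cv2.INTER_CUBIC))
cv2.imwrite("pics/s_p.png",cv2.resize(s[165:235,265:335],None,fx=8,fy=8,interpolation=cv2.INTER_CUBIC))
cv2.imwrite("pics/t_p.png",cv2.resize(t[160:205,230:285],None,fx=10,fy=10,interpolation=cv2.INTER_CUBIC))
E
```

```text
tgrip [ 0.5125 -0.2179  0.0657] 0.002252111940338108 [ 0.5087 -0.2337  0.078 ] [ 0.5122 -0.2154  0.078 ]
tongs nest [ 0.5113 -0.2214  0.0025] 0.0005533384997152563 [ 0.5121 -0.2184  0.    ] [ 0.5112 -0.2219  0.    ]
puckc [0.6065 0.0376 0.0439] 0.0031709364993952726 [0.6046 0.0446 0.0385] [0.6114 0.0379 0.0385]
post [0.6037 0.038  0.0663] 0.014520071014305002 [0.6369 0.1504 0.    ] [0.6068 0.0398 0.    ]
ring [0.651  0.1698 0.0325] 0.001323313489260328 [0.6478 0.1589 0.0385] [0.6505 0.169  0.0385]
mirror [0.459  0.1272 0.0085] 0.003941779998099142 [0.4552 0.1289 0.0066] [0.4633 0.1278 0.0066]
dish [ 0.433  -0.0907 -0.0034] 0.0032215192968008777 [ 0.4298 -0.0958  0.    ] [ 0.4358 -0.0902  0.    ]
blank [ 0.5507 -0.0788  0.0043] 0.000863937230828496 [ 0.5523 -0.0728  0.    ] [ 0.5508 -0.0791  0.    ]
blue [ 0.5127  0.0172 -0.0029] 4.0052506058175794e-05 [0.5124 0.013  0.    ] [0.5121 0.0172 0.    ]
```

View pics/t_t.png

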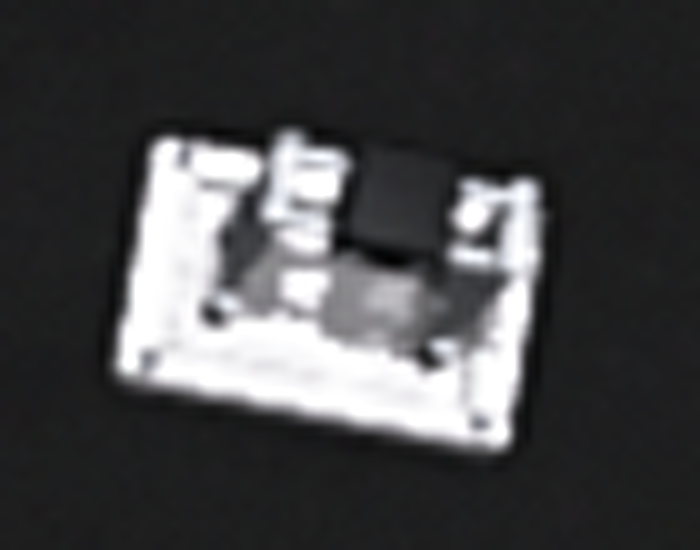

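View pics/s_t.png

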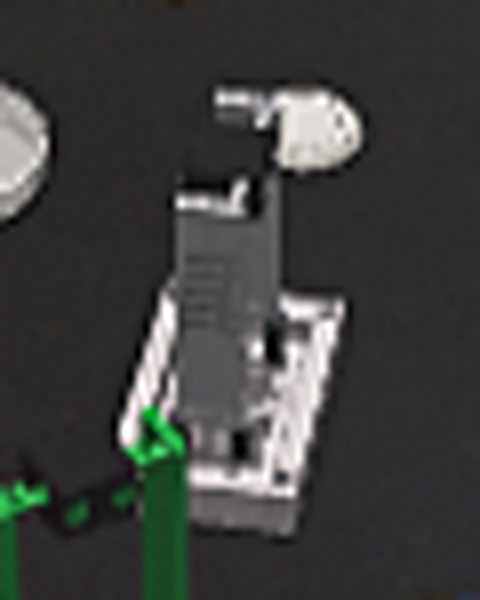

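View pics/s_p.png

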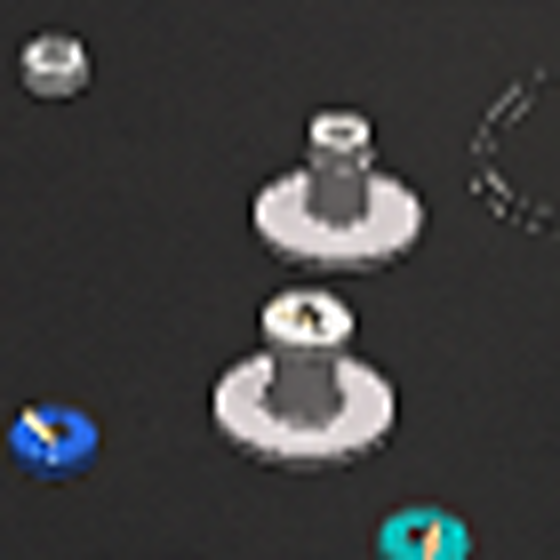

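View pics/t_p.png

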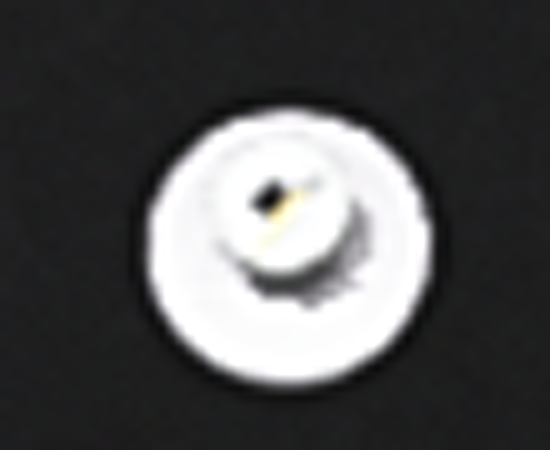

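The puck with the gold/black clip sits on the nearer post, at top (257,180) and side (303,206). The steel spacer ring is on the farther post, and the blue and turquoise discs are decoys. The steel tongs in the nest are at top (377,210). Next I'll fit wireframes.

```bash
cat > fit.py <<'E'
from h import *
def box(c,yaw,x0,x1,y0,y1,z0,z1):
    P=np.array([[x,y,z] for x in(x0,x1) for y in(y0,y1) for z in(z0,z1)],float)
    R=np.array([[np.cos(yaw),-np.sin(yaw)],[np.sin(yaw),np.cos(yaw)]])
    P[:,:2]=P[:,:2]@R.T+np.array(c)[:2]
    return P
ED=[(0,1),(0,2),(0,4),(1,3),(1,5),(2,3),(2,6),(3,7),(4,5),(4,6),(5,7),(6,7)]
def over(img,cam,boxes,x0,y0,w,h,f,out):
    a=cv2.resize(img[y0:y0+h,x0:x0+w],None,fx=f,fy=f,interpolation=cv2.INTER_CUBIC)
    for P,col in boxes:
        q=[((np.array(proj(cam,p))-[x0,y0]+.5)*f) for p in P]
        for i,j in ED: cv2.line(a,tuple(int(k) for k in q[i]),tuple(int(k) for k in q[j]),col,1)
    cv2.imwrite(out,a)
E
cat > o.py <<'E'
import sys
from fit import *
nx,ny,nyaw,tx,ty,tyaw=map(float,sys.argv[1:7]);k=sys.argv[7]
D=np.radians
B=[(box((nx,ny),D(nyaw),-.028,.028,-.044,.044,0,.016),(0,0,255)),
(box((tx,ty),D(tyaw),-.01,.01,.0225,.0275,.028,.104),(0,255,0)),
(box((tx,ty),D(tyaw),-.01,.01,-.0275,-.0225,.028,.104),(0,255,255)),
(box((tx,ty),D(tyaw),-.012,.012,-.0125,.0125,.09,.106),(255,100,0))]
over(cv2.imread("pics/top0.png"),"top",B,340,185,70,55,9,f"pics/ot{k}.png")
over(cv2.imread("pics/side0.png"),"side",B,250,225,60,75,7,f"pics/os{k}.png")
a=cv2.imread(f"pics/ot{k}.png");b=cv2.imread(f"pics/os{k}.png")
H=525;c=np.hstack([cv2.copyMakeBorder(a[:H],0,H-a[:H].shape[0],0,0,0),b[:H]]);
c=cv2.resize(c,None,fx=.76,fy=.76) if c.shape[1]>800 else c
cv2.imwrite(f"pics/o{k}.png",c)
E
python3 - <<'E'
from h import *
for p,z in [((380.0,204.),.104),((351.,222.),0),((390.,229.5),0)]: print(onz("top",*p,z))
E
python3 o.py .5118 -.2195 -5 .512 -.2195 -5 1
```

```text
[ 0.51530408 -0.21861647  0.104     ]
[ 0.50204581 -0.16848959  0.        ]
[ 0.47662269 -0.25477913  0.        ]
```

View pics/o1.png

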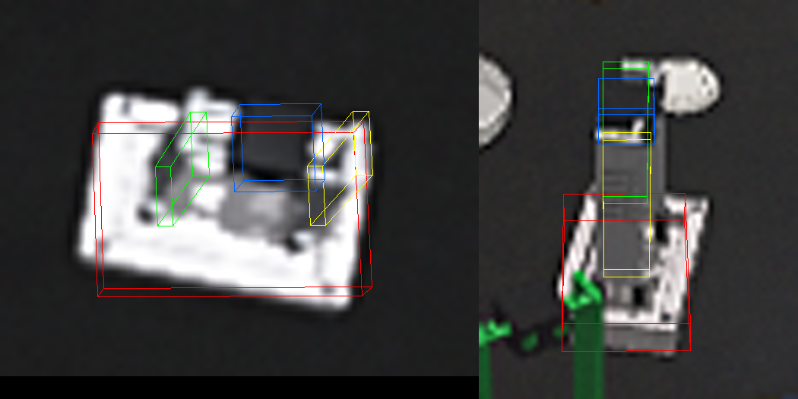

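```bash
python3 o.py .5145 -.2185 -16 .514 -.219 -16 2
```

```text
(no output)
```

View pics/o2.png

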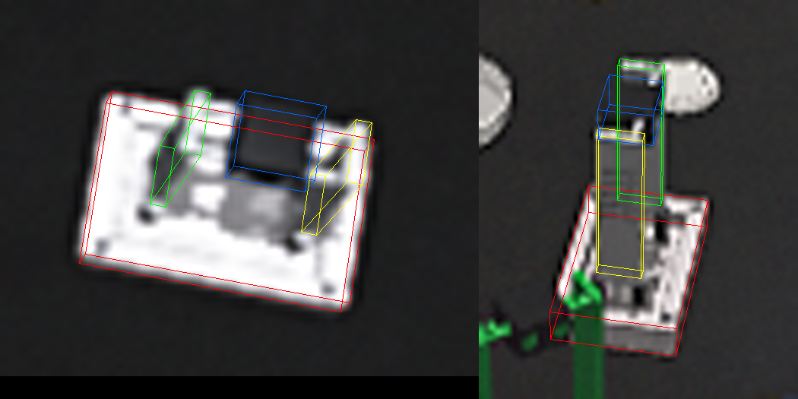

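The -16° wireframes match both views: nest (.5145,-.2185), tongs (.514,-.219). Before moving, I'll check the obstacles near the start (rod at side (208,90)) and the current tool axes.

```bash
python3 - <<'E'
from h import *
from station import telemetry
from scipy.spatial.transform import Rotation as Rn
np.set_printoptions(precision=4,suppress=True)
s=telemetry.get_state();print(Rn.from_euler("xyz",s["ee_rot"]).as_matrix(),s["t"])
for z in(0,.05,.1): print(onz("side",209,124,z))
for z in(.2,.3): print(onz("side",207,58,z))
a=cv2.imread("pics/side0.png")[0:180,150:370];cv2.imwrite("pics/rod.png",cv2.resize(a,None,fx=3.3,fy=3.3,interpolation=cv2.INTER_CUBIC))
p,e=tri((303,206),(257.3,180));print(p)
E
```

```text
[[ 0.      0.9212 -0.3892]
 [ 0.     -0.3892 -0.9212]
 [-1.     -0.     -0.    ]] 1.4
[0.3293 0.7238 0.    ]
[0.3354 0.6068 0.05  ]
[0.3414 0.4898 0.1   ]
[0.3305 0.9505 0.2   ]
[0.3466 0.5964 0.3   ]
[0.6107 0.0358 0.0351]
```

View pics/rod.png

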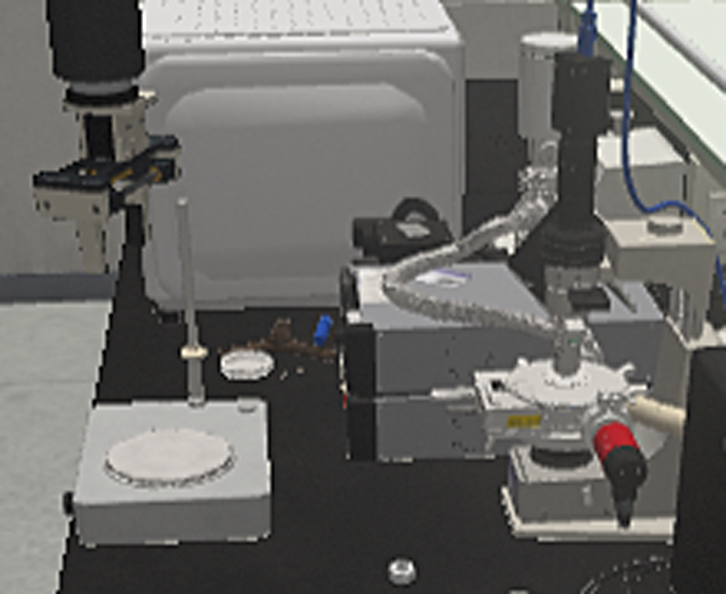

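Call:
play_rows([
  {"gripper":1,"tx":-1,"ax":-0.23},
  {"gripper":1,"tx":-1,"ax":-0.23},
  {"gripper":1,"tx":-1,"ax":-0.23},
  {"gripper":1,"tx":-1,"ax":-0.23},
  {"gripper":1,"tx":-1,"ax":-0.23},
  {"gripper":1,"ty":0.87,"tz":0.96},
  {"gripper":1,"ty":0.87,"tz":0.96},
  {"gripper":1,"ty":0.87,"tz":0.96},
  {"gripper":1,"ty":0.87,"tz":0.96},
  {"gripper":1,"ty":0.87,"tz":0.96},
  {"gripper":1,"ty":0.87,"tz":0.96},
  {"gripper":1,"ty":0.87,"tz":0.96},
  {"gripper":1,"ty":0.87,"tz":0.96},
  {"gripper":1,"ty":0.87,"tz":0.96},
  {"gripper":1,"ty":0.87,"tz":0.96},
  {"gripper":1,"ty":0.87,"tz":0.96},
  {"gripper":1},
], newtons=10)

```text
invalid input
```

Call:
play_rows([
  {"gripper":1.0,"tx":-1.0,"ty":0.0,"tz":0.0,"ax":-0.23,"ay":0.0,"az":0.0},
  {"gripper":1.0,"tx":-1.0,"ty":0.0,"tz":0.0,"ax":-0.23,"ay":0.0,"az":0.0},
  {"gripper":1.0,"tx":-1.0,"ty":0.0,"tz":0.0,"ax":-0.23,"ay":0.0,"az":0.0},
  {"gripper":1.0,"tx":-1.0,"ty":0.0,"tz":0.0,"ax":-0.23,"ay":0.0,"az":0.0},
  {"gripper":1.0,"tx":-1.0,"ty":0.0,"tz":0.0,"ax":-0.23,"ay":0.0,"az":0.0},
], newtons=10)

```text
t: 1.82
eef_pos: [0.2627, 0.6215, 0.531]
ee_rot: [3.038, 1.571, 1.189]
force: [0.0, 0.8, 0.5]
width: 0.0876
```

Call:
play_rows([
  {"gripper":1.0,"tx":0.0,"ty":0.87,"tz":0.96,"ax":0.0,"ay":0.0,"az":0.0},
  {"gripper":1.0,"tx":0.0,"ty":0.87,"tz":0.96,"ax":0.0,"ay":0.0,"az":0.0},
  {"gripper":1.0,"tx":0.0,"ty":0.87,"tz":0.96,"ax":0.0,"ay":0.0,"az":0.0},
  {"gripper":1.0,"tx":0.0,"ty":0.87,"tz":0.96,"ax":0.0,"ay":0.0,"az":0.0},
  {"gripper":1.0,"tx":0.0,"ty":0.87,"tz":0.96,"ax":0.0,"ay":0.0,"az":0.0},
  {"gripper":1.0,"tx":0.0,"ty":0.87,"tz":0.96,"ax":0.0,"ay":0.0,"az":0.0},
  {"gripper":1.0,"tx":0.0,"ty":0.87,"tz":0.96,"ax":0.0,"ay":0.0,"az":0.0},
  {"gripper":1.0,"tx":0.0,"ty":0.87,"tz":0.96,"ax":0.0,"ay":0.0,"az":0.0},
  {"gripper":1.0,"tx":0.0,"ty":0.87,"tz":0.96,"ax":0.0,"ay":0.0,"az":0.0},
  {"gripper":1.0,"tx":0.0,"ty":0.87,"tz":0.96,"ax":0.0,"ay":0.0,"az":0.0},
  {"gripper":1.0,"tx":0.0,"ty":0.87,"tz":0.96,"ax":0.0,"ay":0.0,"az":0.0},
])

```text
t: 2.73
eef_pos: [0.4202, 0.3004, 0.53]
ee_rot: [2.818, 1.57, 0.968]
force: [-0.0, 0.6, 1.1]
width: 0.0875
```

Call:
play_rows([
  {"gripper":1.0,"tx":0.0,"ty":0.49,"tz":1.0,"ax":0.0,"ay":0.0,"az":0.0},
  {"gripper":1.0,"tx":0.0,"ty":0.49,"tz":1.0,"ax":0.0,"ay":0.0,"az":0.0},
  {"gripper":1.0,"tx":0.0,"ty":0.49,"tz":1.0,"ax":0.0,"ay":0.0,"az":0.0},
  {"gripper":1.0,"tx":0.0,"ty":0.49,"tz":1.0,"ax":0.0,"ay":0.0,"az":0.0},
  {"gripper":1.0,"tx":0.0,"ty":0.49,"tz":1.0,"ax":0.0,"ay":0.0,"az":0.0},
  {"gripper":1.0,"tx":0.0,"ty":0.49,"tz":1.0,"ax":0.0,"ay":0.0,"az":0.0},
  {"gripper":1.0,"tx":0.0,"ty":0.49,"tz":1.0,"ax":0.0,"ay":0.0,"az":0.0},
  {"gripper":1.0,"tx":0.0,"ty":0.49,"tz":1.0,"ax":0.0,"ay":0.0,"az":0.0},
  {"gripper":1.0,"tx":0.0,"ty":0.49,"tz":1.0,"ax":0.0,"ay":0.0,"az":0.0},
  {"gripper":1.0,"tx":0.0,"ty":0.49,"tz":1.0,"ax":0.0,"ay":0.0,"az":0.0},
  {"gripper":1.0,"tx":0.0,"ty":0.49,"tz":1.0,"ax":0.0,"ay":0.0,"az":0.0},
  {"gripper":1.0,"tx":0.0,"ty":0.49,"tz":1.0,"ax":0.0,"ay":0.0,"az":0.0},
  {"gripper":1.0,"tx":0.0,"ty":0.49,"tz":1.0,"ax":0.0,"ay":0.0,"az":0.0},
  {"gripper":1.0,"tx":0.0,"ty":0.49,"tz":1.0,"ax":0.0,"ay":0.0,"az":0.0},
  {"gripper":1.0,"tx":0.0,"ty":0.49,"tz":1.0,"ax":0.0,"ay":0.0,"az":0.0},
  {"gripper":1.0,"tx":0.0,"ty":0.49,"tz":1.0,"ax":0.0,"ay":0.0,"az":0.0},
  {"gripper":1.0,"tx":0.0,"ty":0.49,"tz":1.0,"ax":0.0,"ay":0.0,"az":0.0},
  {"gripper":1.0,"tx":0.0,"ty":0.49,"tz":1.0,"ax":0.0,"ay":0.0,"az":0.0},
  {"gripper":1.0,"tx":0.0,"ty":0.49,"tz":1.0,"ax":0.0,"ay":0.0,"az":0.0},
])

```text
t: 4.32
eef_pos: [0.5125, -0.2202, 0.5298]
ee_rot: [1.848, 1.57, -0.002]
force: [0.7, 1.3, 0.5]
width: 0.0875
```

```bash
cat > st.py <<'E'
from h import *
from station import telemetry
from scipy.spatial.transform import Rotation as Rn
np.set_printoptions(precision=4,suppress=True)
def show(target=None,yaw=None):
    s=telemetry.get_state();R=Rn.from_euler("xyz",s["ee_rot"]).as_matrix()
    print("t",s["t"],"pos",s["eef_pos"],"w",s["width"],"F",s["force"],"\nx",R[:,0],"zyaw",np.degrees(np.arctan2(R[1,2],R[0,2])),"q",s["q"])
    if target is not None: print("delta tool units",R.T@(np.array(target)-s["eef_pos"])/.025)
    return s,R
E
python3 - <<'E'
from st import *
show((.514,-.219,.237))
E
```

```text
t 4.3167 pos [ 0.5125 -0.2202  0.5298] w 0.08752689245080439 F [0.6878 1.3173 0.4872] 
x [ 0.0004 -0.     -1.    ] zyaw -106.01209052660784 q [-0.0549  0.1083 -0.0369 -0.     -1.4251  1.3462]
delta tool units [11.7137  0.0372 -0.0623]
```

Call:
play_rows([
  {"gripper":1.0,"tx":1.0,"ty":0.04,"tz":-0.06,"ax":0.0,"ay":0.0,"az":0.0},
  {"gripper":1.0,"tx":1.0,"ty":0.0,"tz":0.0,"ax":0.0,"ay":0.0,"az":0.0},
  {"gripper":1.0,"tx":1.0,"ty":0.0,"tz":0.0,"ax":0.0,"ay":0.0,"az":0.0},
  {"gripper":1.0,"tx":1.0,"ty":0.0,"tz":0.0,"ax":0.0,"ay":0.0,"az":0.0},
  {"gripper":1.0,"tx":1.0,"ty":0.0,"tz":0.0,"ax":0.0,"ay":0.0,"az":0.0},
  {"gripper":1.0,"tx":1.0,"ty":0.0,"tz":0.0,"ax":0.0,"ay":0.0,"az":0.0},
  {"gripper":1.0,"tx":1.0,"ty":0.0,"tz":0.0,"ax":0.0,"ay":0.0,"az":0.0},
  {"gripper":1.0,"tx":0.0,"ty":0.0,"tz":0.0,"ax":0.0,"ay":0.0,"az":0.0},
])

```text
t: 4.98
eef_pos: [0.5124, -0.2172, 0.3499]
ee_rot: [-1.539, 1.563, 2.893]
force: [-1.3, -0.2, -1.3]
width: 0.0873
```

```bash
python3 - <<'E'
from st import *
show((.514,-.219,.237))
a=cv2.cvtColor(optics.grab_frame("side"),cv2.COLOR_RGB2BGR);b=cv2.cvtColor(optics.grab_frame("top"),cv2.COLOR_RGB2BGR)
cv2.imwrite("pics/side1.png",a);cv2.imwrite("pics/top1.png",b)
print(proj("side",(.514,-.219,.18)))
c=np.hstack([cv2.resize(a[130:300,220:340],None,fx=3.4,fy=3.4),cv2.resize(b[150:320,310:430],None,fx=3.4,fy=3.4)])
cv2.imwrite("pics/c1.png",c[:600,:800])
E
```

```text
t 4.9833 pos [ 0.5124 -0.2172  0.3499] w 0.08726733680518586 F [-1.3113 -0.2324 -1.2766] 
x [-0.0075  0.0019 -1.    ] zyaw -106.06209411964258 q [-0.0497  0.2107 -0.3259 -0.0018 -1.0418  1.3411]
delta tool units [4.5152 0.1158 0.049 ]
(np.float64(278.26502515706363), np.float64(215.6432923158589))
```

View pics/c1.png

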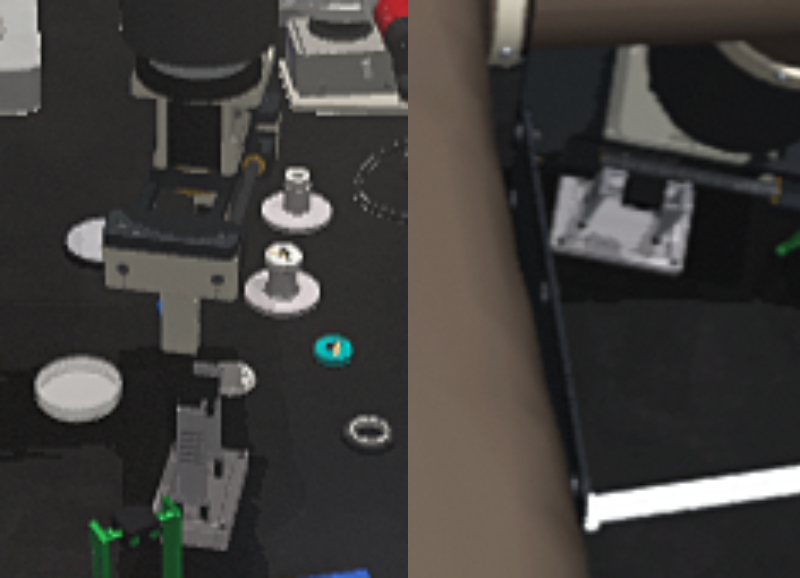

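```bash
python3 - <<'E'
from st import *
s,R=show((.514,-.219,.237))
for w in(.044,.055):
  print(w,proj("side",s["eef_pos"]+R@np.array([.178,0,w])))
a=cv2.cvtColor(optics.grab_frame("side"),cv2.COLOR_RGB2BGR)
cv2.imwrite("pics/c2.png",cv2.resize(a[215:300,240:310],None,fx=7,fy=7,interpolation=cv2.INTER_CUBIC))
E
```

```text
t 5.0833 pos [ 0.5142 -0.2177  0.3548] w 0.08763822185603944 F [0.4775 0.4132 0.6958] 
x [-0.0015 -0.0004 -1.    ] zyaw -105.9906252194206 q [-0.0497  0.2071 -0.3192  0.0005 -1.0459  1.3411]
delta tool units [4.7111 0.0149 0.0485]
0.044 (np.float64(274.46505170522556), np.float64(227.91062308629245))
0.055 (np.float64(273.5027874521524), np.float64(230.88046741840657))
```

View pics/c2.png

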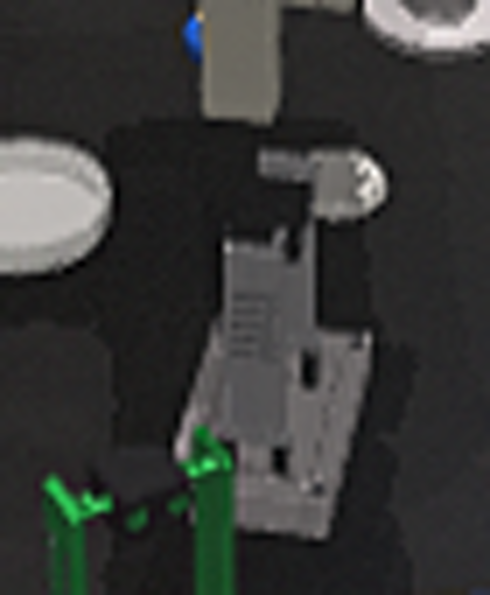

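Call:
play_rows([
  {"gripper":1.0,"tx":0.8,"ty":0.01,"tz":0.05,"ax":0.0,"ay":0.0,"az":0.0},
  {"gripper":1.0,"tx":0.8,"ty":0.0,"tz":0.0,"ax":0.0,"ay":0.0,"az":0.0},
  {"gripper":1.0,"tx":0.8,"ty":0.0,"tz":0.0,"ax":0.0,"ay":0.0,"az":0.0},
  {"gripper":1.0,"tx":0.8,"ty":0.0,"tz":0.0,"ax":0.0,"ay":0.0,"az":0.0},
  {"gripper":1.0,"tx":0.6,"ty":0.0,"tz":0.0,"ax":0.0,"ay":0.0,"az":0.0},
  {"gripper":1.0,"tx":0.5,"ty":0.0,"tz":0.0,"ax":0.0,"ay":0.0,"az":0.0},
  {"gripper":1.0,"tx":0.4,"ty":0.0,"tz":0.0,"ax":0.0,"ay":0.0,"az":0.0},
  {"gripper":1.0,"tx":0.0,"ty":0.0,"tz":0.0,"ax":0.0,"ay":0.0,"az":0.0},
  {"gripper":1.0,"tx":0.0,"ty":0.0,"tz":0.0,"ax":0.0,"ay":0.0,"az":0.0},
])

```text
t: 5.88
eef_pos: [0.5145, -0.2189, 0.2381]
ee_rot: [1.534, 1.57, -0.316]
force: [-0.2, 0.4, 0.5]
width: 0.0876
```

```bash
python3 - <<'E'
from st import *
show((.514,-.219,.237))
a=cv2.cvtColor(optics.grab_frame("side"),cv2.COLOR_RGB2BGR);b=cv2.cvtColor(optics.grab_frame("top"),cv2.COLOR_RGB2BGR)
c=np.hstack([cv2.resize(a[170:300,220:320],None,fx=4,fy=4,interpolation=cv2.INTER_CUBIC),cv2.resize(b[150:280,330:430],None,fx=4,fy=4,interpolation=cv2.INTER_CUBIC)])
cv2.imwrite("pics/c3.png",c)
E
```

```text
t 5.8833 pos [ 0.5145 -0.2189  0.2381] w 0.08760039697599367 F [-0.1681  0.3757  0.5181] 
x [ 0.0011 -0.0003 -1.    ] zyaw -105.98718705186525 q [-0.0521  0.3356 -0.4528  0.0004 -0.7813  1.3435]
delta tool units [ 0.0454 -0.0203  0.0086]
```

View pics/c3.png

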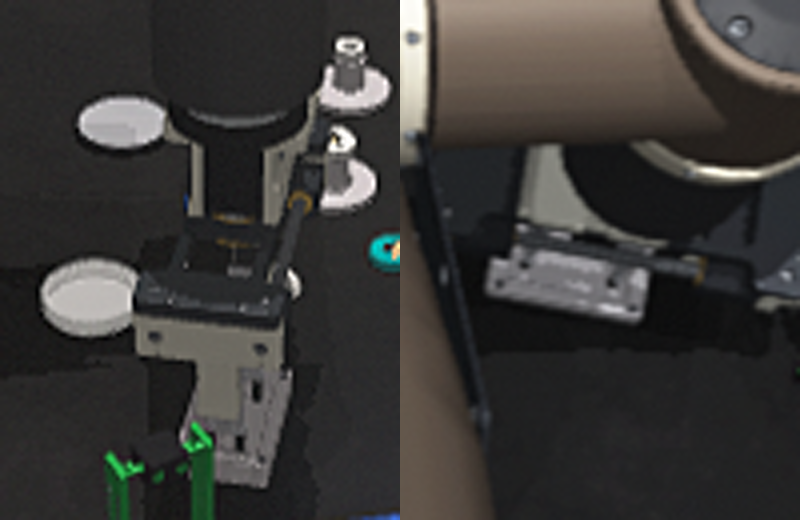

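The finger lines up over the tongs arm. Closing gently to 51 mm.

Call:
play_rows([
  {"gripper":0.58,"tx":0.04,"ty":0.0,"tz":0.0,"ax":0.0,"ay":0.0,"az":0.0},
  {"gripper":0.58,"tx":0.0,"ty":0.0,"tz":0.0,"ax":0.0,"ay":0.0,"az":0.0},
  {"gripper":0.58,"tx":0.0,"ty":0.0,"tz":0.0,"ax":0.0,"ay":0.0,"az":0.0},
  {"gripper":0.58,"tx":0.0,"ty":0.0,"tz":0.0,"ax":0.0,"ay":0.0,"az":0.0},
  {"gripper":0.58,"tx":0.0,"ty":0.0,"tz":0.0,"ax":0.0,"ay":0.0,"az":0.0},
  {"gripper":0.58,"tx":0.0,"ty":0.0,"tz":0.0,"ax":0.0,"ay":0.0,"az":0.0},
  {"gripper":0.58,"tx":0.0,"ty":0.0,"tz":0.0,"ax":0.0,"ay":0.0,"az":0.0},
  {"gripper":0.58,"tx":0.0,"ty":0.0,"tz":0.0,"ax":0.0,"ay":0.0,"az":0.0},
], newtons=15)

```text
t: 6.65
eef_pos: [0.514, -0.2189, 0.2363]
ee_rot: [0.72, 1.571, -1.13]
force: [-0.4, 0.3, 1.1]
width: 0.0514
```

Call:
play_rows([
  {"gripper":0.58,"tx":-0.2,"ty":0.0,"tz":0.0,"ax":0.0,"ay":0.0,"az":0.0},
  {"gripper":0.58,"tx":-0.4,"ty":0.0,"tz":0.0,"ax":0.0,"ay":0.0,"az":0.0},
  {"gripper":0.58,"tx":-0.5,"ty":0.0,"tz":0.0,"ax":0.0,"ay":0.0,"az":0.0},
  {"gripper":0.58,"tx":-0.5,"ty":0.0,"tz":0.0,"ax":0.0,"ay":0.0,"az":0.0},
  {"gripper":0.58,"tx":-0.5,"ty":0.0,"tz":0.0,"ax":0.0,"ay":0.0,"az":0.0},
  {"gripper":0.58,"tx":-0.5,"ty":0.0,"tz":0.0,"ax":0.0,"ay":0.0,"az":0.0},
  {"gripper":0.58,"tx":-0.5,"ty":0.0,"tz":0.0,"ax":0.0,"ay":0.0,"az":0.0},
  {"gripper":0.58,"tx":-0.5,"ty":0.0,"tz":0.0,"ax":0.0,"ay":0.0,"az":0.0},
  {"gripper":0.58,"tx":-0.4,"ty":0.0,"tz":0.0,"ax":0.0,"ay":0.0,"az":0.0},
  {"gripper":0.58,"tx":-0.3,"ty":0.0,"tz":0.0,"ax":0.0,"ay":0.0,"az":0.0},
  {"gripper":0.58,"tx":-0.2,"ty":0.0,"tz":0.0,"ax":0.0,"ay":0.0,"az":0.0},
  {"gripper":0.58,"tx":0.0,"ty":0.0,"tz":0.0,"ax":0.0,"ay":0.0,"az":0.0},
  {"gripper":0.58,"tx":0.0,"ty":0.0,"tz":0.0,"ax":0.0,"ay":0.0,"az":0.0},
  {"gripper":0.58,"tx":0.0,"ty":0.0,"tz":0.0,"ax":0.0,"ay":0.0,"az":0.0},
])

```text
t: 7.82
eef_pos: [0.5137, -0.2188, 0.348]
ee_rot: [-1.541, 1.57, 2.892]
force: [-0.0, -0.8, -1.6]
width: 0.051
```

```bash
python3 - <<'E'
from st import *
from fit import *
s,R=show()
a=cv2.cvtColor(optics.grab_frame("side"),cv2.COLOR_RGB2BGR);b=cv2.cvtColor(optics.grab_frame("top"),cv2.COLOR_RGB2BGR)
cv2.imwrite("pics/side4.png",a);cv2.imwrite("pics/top4.png",b)
tips=s["eef_pos"]+R@np.array([.231,0,0]);print(tips)
y=np.radians(-16);z=tips[2]
B=[(box(tips,y,-.01,.01,.0205,.0255,z+.022,z+.098),(0,255,0)),(box(tips,y,-.01,.01,-.0255,-.0205,z+.022,z+.098),(0,255,255)),
(box(tips,y,-.013,.013,-.026,-.020,z,z+.023),(255,100,0))]
over(a,"side",[],230,140,90,140,4,"pics/p.png");over(a,"side",B,230,140,90,140,4,"pics/q.png")
cv2.imwrite("pics/c4.png",np.hstack([cv2.imread("pics/p.png"),cv2.imread("pics/q.png")]))
E
```

```text
t 7.8167 pos [ 0.5137 -0.2188  0.348 ] w 0.051039631310341844 F [-0.0479 -0.7604 -1.6123] 
x [-0.0011  0.0003 -1.    ] zyaw -106.01257589740985 q [-0.0521  0.2132 -0.3279 -0.0003 -1.0308  1.3436]
[ 0.5135 -0.2187  0.117 ]
```

View pics/c4.png

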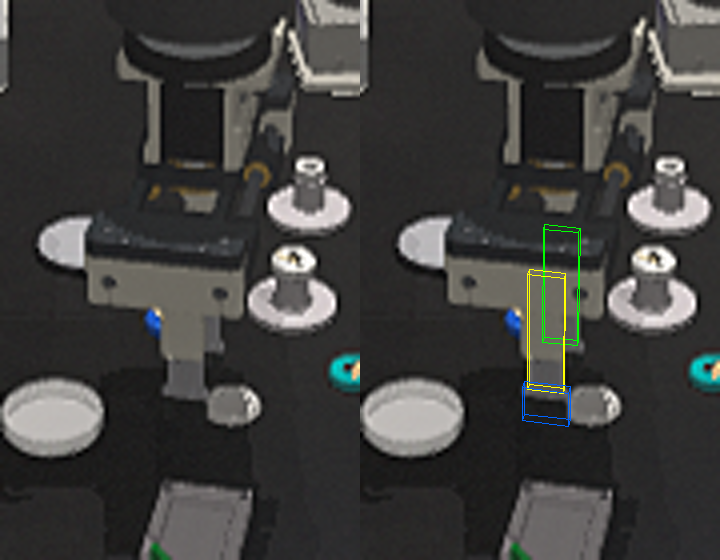

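The tongs came out upright: the -y arm is at side crop (186,375) and matches the model. Now the precise puck, post and mirror positions by overlay.

```bash
cat > oc.py <<'E'
import sys
from h import *
def circ(a,cam,c,r,z,col,x0,y0,f):
    pts=[]
    for th in np.linspace(0,2*np.pi,60):
        u=proj(cam,(c[0]+r*np.cos(th),c[1]+r*np.sin(th),z));pts.append([(u[0]-x0+.5)*f,(u[1]-y0+.5)*f])
    cv2.polylines(a,[np.int32(np.round(pts))],True,col,1)
def panel(cam,c,L,half,f,img):
    im=cv2.imread(img);u,v=proj(cam,c);x0=int(u)-half;y0=int(v)-half
    a=cv2.resize(im[y0:y0+2*half,x0:x0+2*half],None,fx=f,fy=f,interpolation=cv2.INTER_CUBIC)
    for r,z,col in L: circ(a,cam,c,r,z,col,x0,y0,f)
    return a
px,py,mx,my=map(float,sys.argv[1:5]);k=sys.argv[5]
P=[(.032,.0085,(0,0,255)),(.0155,.043,(0,200,0)),(.0155,.034,(255,0,0))];M=[(.038,.0066,(0,0,255))]
A=np.vstack([np.hstack([panel(c,(px,py,.03),P,22,9,f"pics/{c}0.png") for c in("side","top")]),np.hstack([panel(c,(mx,my,.006),M,22,9,f"pics/{c}0.png") for c in("side","top")])])
cv2.imwrite(f"pics/oc{k}.png",cv2.resize(A,(740,740) if 0 else (600,600)))
E
python3 oc.py .608 .0385 .459 .1275 1
```

```text
(no output)
```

View pics/oc1.png

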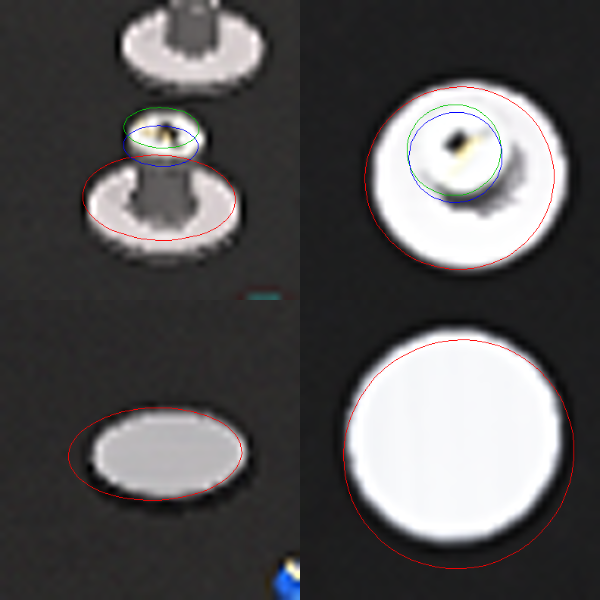

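```bash
python3 oc.py .6095 .0362 .4635 .129 2
```

View pics/oc2.png

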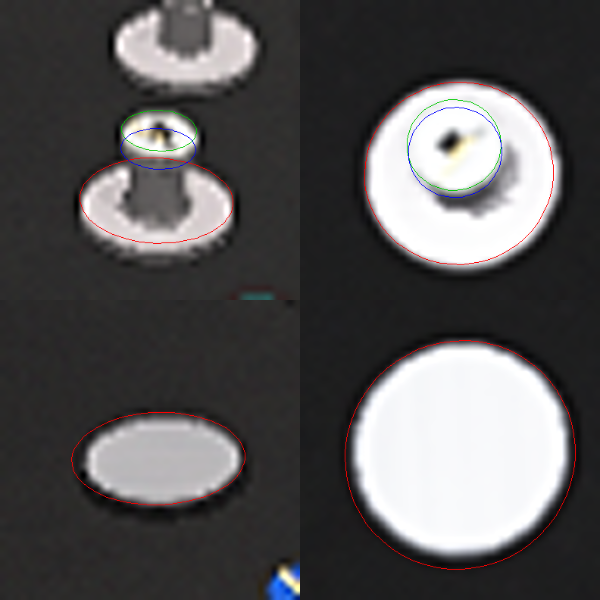

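Call:
play_rows([
  {"gripper":0.58,"tx":0.0,"ty":0.062,"tz":-0.4,"ax":0.0,"ay":0.0,"az":0.0},
  {"gripper":0.58,"tx":0.0,"ty":0.062,"tz":-0.7,"ax":0.0,"ay":0.0,"az":0.0},
  {"gripper":0.58,"tx":0.0,"ty":0.062,"tz":-0.9,"ax":0.0,"ay":0.0,"az":0.0},
  {"gripper":0.58,"tx":0.0,"ty":0.062,"tz":-0.9,"ax":0.0,"ay":0.0,"az":0.0},
  {"gripper":0.58,"tx":0.0,"ty":0.062,"tz":-0.9,"ax":0.0,"ay":0.0,"az":0.0},
  {"gripper":0.58,"tx":0.0,"ty":0.062,"tz":-0.9,"ax":0.0,"ay":0.0,"az":0.0},
  {"gripper":0.58,"tx":0.0,"ty":0.062,"tz":-0.9,"ax":0.0,"ay":0.0,"az":0.0},
  {"gripper":0.58,"tx":0.0,"ty":0.062,"tz":-0.9,"ax":0.0,"ay":0.0,"az":0.0},
  {"gripper":0.58,"tx":0.0,"ty":0.062,"tz":-0.9,"ax":0.0,"ay":0.0,"az":0.0},
  {"gripper":0.58,"tx":0.0,"ty":0.062,"tz":-0.9,"ax":0.0,"ay":0.0,"az":0.0},
  {"gripper":0.58,"tx":0.0,"ty":0.062,"tz":-0.9,"ax":0.0,"ay":0.0,"az":0.0},
  {"gripper":0.58,"tx":0.0,"ty":0.062,"tz":-0.9,"ax":0.0,"ay":0.0,"az":0.0},
  {"gripper":0.58,"tx":0.0,"ty":0.062,"tz":-0.5,"ax":0.0,"ay":0.0,"az":0.0},
  {"gripper":0.58,"tx":0.0,"ty":0.062,"tz":-0.26,"ax":0.0,"ay":0.0,"az":0.0},
  {"gripper":0.58,"tx":0.0,"ty":0.0,"tz":0.0,"ax":0.0,"ay":0.0,"az":0.0},
  {"gripper":0.58,"tx":0.0,"ty":0.0,"tz":0.0,"ax":0.0,"ay":0.0,"az":0.0},
  {"gripper":0.58,"tx":0.0,"ty":0.0,"tz":0.0,"ax":0.0,"ay":0.0,"az":0.0},
  {"gripper":0.58,"tx":0.0,"ty":0.0,"tz":0.0,"ax":0.0,"ay":0.0,"az":0.0},
])

```text
t: 9.42
eef_pos: [0.6093, 0.0352, 0.3487]
ee_rot: [-0.816, 1.571, -2.667]
force: [-0.6, 0.4, -0.4]
width: 0.0508
```

```bash
cat > look.py <<'E'
import sys
from st import *
from fit import *
k=sys.argv[1];half=sys.argv[2] if len(sys.argv)>2 else 0
tg=[float(v) for v in sys.argv[2:5]] if len(sys.argv)>4 else None
s,R=show(tg)
a=cv2.cvtColor(optics.grab_frame("side"),cv2.COLOR_RGB2BGR);cv2.imwrite(f"pics/side{k}.png",a)
tips=s["eef_pos"]+R@np.array([.231,0,0]);print("tips",tips)
y=np.arctan2(-R[1,2],-R[0,2])-np.pi/2;z=tips[2];w=s["width"]/2
B=[(box(tips,y,-.01,.01,w-.005,w,z+.022,z+.098),(0,255,0)),(box(tips,y,-.01,.01,-w,-w+.005,z+.022,z+.098),(0,255,255)),
(box(tips,y,-.012,.012,-w-.0005,-w+.0055,z,z+.023),(255,100,0)),(box(tips,y,-.012,.012,w-.0055,w+.0005,z,z+.023),(255,0,255))]
u,v=proj("side",tips);x0=int(u)-45;y0=int(v)-75
over(a,"side",[],x0,y0,90,120,4.4,"pics/p.png");over(a,"side",B,x0,y0,90,120,4.4,"pics/q.png")
cv2.imwrite(f"pics/c{k}.png",np.hstack([cv2.imread("pics/p.png"),cv2.imread("pics/q.png")]))
E
python3 look.py 5 .6095 .036 .262
```

```text
t 9.4167 pos [0.6093 0.0352 0.3487] w 0.050757684934642125 F [-0.5603  0.3656 -0.4087] 
x [-0.0001 -0.0001 -1.    ] zyaw -106.06584911915728 q [ 0.3773  0.2945 -0.2144  0.     -1.0621  0.913 ]
delta tool units [ 3.4688 -0.0027 -0.0331]
tips [0.6093 0.0352 0.1177]
```

View pics/c5.png

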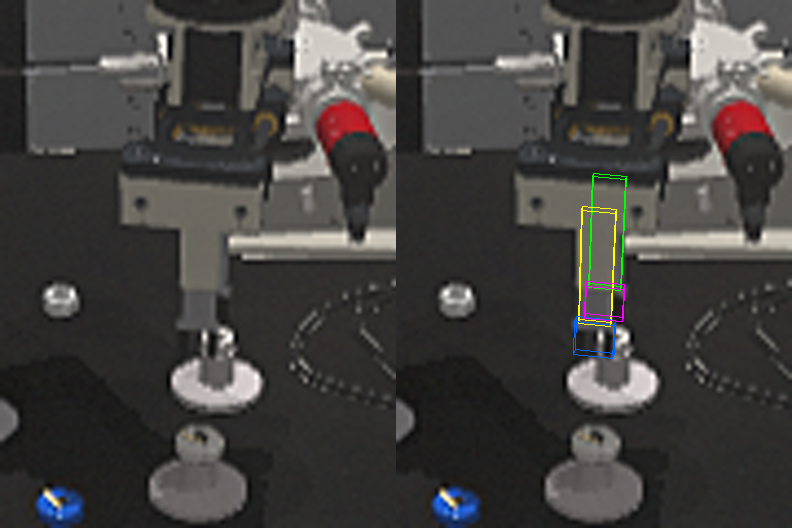

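Call:
play_rows([
  {"gripper":0.58,"tx":0.3,"ty":0.0,"tz":-0.033,"ax":0.0,"ay":0.0,"az":0.0},
  {"gripper":0.58,"tx":0.5,"ty":0.0,"tz":0.0,"ax":0.0,"ay":0.0,"az":0.0},
  {"gripper":0.58,"tx":0.6,"ty":0.0,"tz":0.0,"ax":0.0,"ay":0.0,"az":0.0},
  {"gripper":0.58,"tx":0.6,"ty":0.0,"tz":0.0,"ax":0.0,"ay":0.0,"az":0.0},
  {"gripper":0.58,"tx":0.4,"ty":0.0,"tz":0.0,"ax":0.0,"ay":0.0,"az":0.0},
  {"gripper":0.58,"tx":0.2,"ty":0.0,"tz":0.0,"ax":0.0,"ay":0.0,"az":0.0},
  {"gripper":0.58,"tx":0.0,"ty":0.0,"tz":0.0,"ax":0.0,"ay":0.0,"az":0.0},
  {"gripper":0.58,"tx":0.0,"ty":0.0,"tz":0.0,"ax":0.0,"ay":0.0,"az":0.0},
  {"gripper":0.58,"tx":0.0,"ty":0.0,"tz":0.0,"ax":0.0,"ay":0.0,"az":0.0},
])

```text
t: 10.22
eef_pos: [0.6102, 0.037, 0.2845]
ee_rot: [2.015, 1.57, 0.165]
force: [0.3, -0.6, -1.1]
width: 0.0512
```

```bash
python3 look.py 6 .6095 .036 .262; python3 -c "
from h import *
b=cv2.cvtColor(optics.grab_frame('top'),cv2.COLOR_RGB2BGR);cv2.imwrite('pics/t6.png',cv2.resize(b[130:250,190:330],None,fx=5,fy=5))"
```

```text
t 10.2167 pos [0.6102 0.037  0.2845] w 0.05116368153205582 F [ 0.2697 -0.6351 -1.1192] 
x [ 0.0012  0.0002 -1.    ] zyaw -105.99627671851177 q [ 0.3797  0.3557 -0.2884  0.0003 -0.9255  0.9117]
delta tool units [ 0.8982 -0.0189  0.0466]
tips [0.6105 0.037  0.0535]
```

View pics/c6.png

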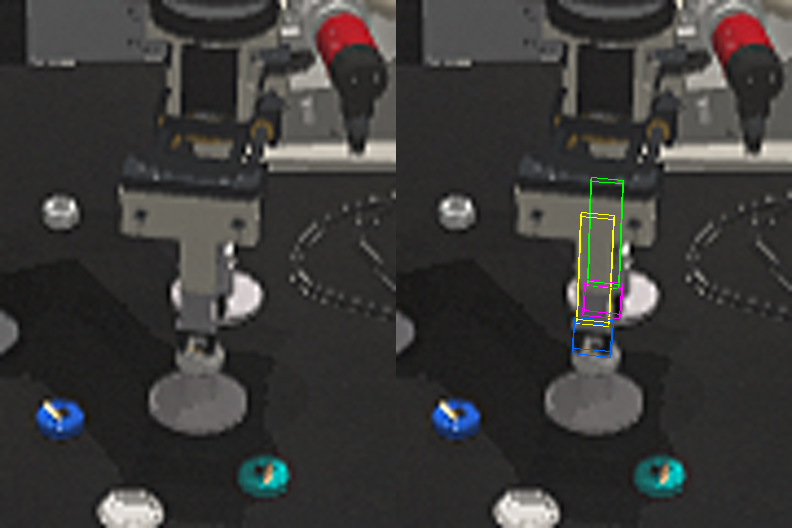

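View pics/t6.png

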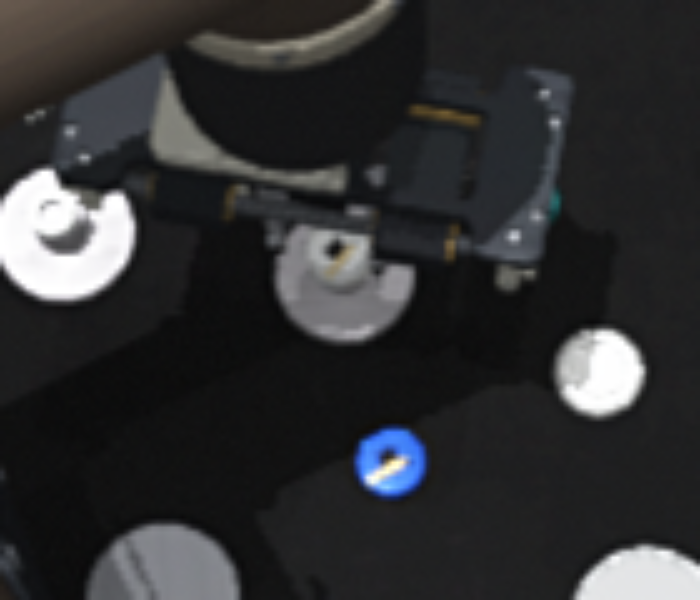

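Pins at side crop (182,340) and (212,345) straddle the puck at (200,355), so alignment is good. Going down the last 22 mm.

Call:
play_rows([
  {"gripper":0.58,"tx":0.2,"ty":-0.02,"tz":0.045,"ax":0.0,"ay":0.0,"az":0.0},
  {"gripper":0.58,"tx":0.2,"ty":0.0,"tz":0.0,"ax":0.0,"ay":0.0,"az":0.0},
  {"gripper":0.58,"tx":0.2,"ty":0.0,"tz":0.0,"ax":0.0,"ay":0.0,"az":0.0},
  {"gripper":0.58,"tx":0.2,"ty":0.0,"tz":0.0,"ax":0.0,"ay":0.0,"az":0.0},
  {"gripper":0.58,"tx":0.08,"ty":0.0,"tz":0.0,"ax":0.0,"ay":0.0,"az":0.0},
  {"gripper":0.58,"tx":0.0,"ty":0.0,"tz":0.0,"ax":0.0,"ay":0.0,"az":0.0},
  {"gripper":0.58,"tx":0.0,"ty":0.0,"tz":0.0,"ax":0.0,"ay":0.0,"az":0.0},
  {"gripper":0.58,"tx":0.0,"ty":0.0,"tz":0.0,"ax":0.0,"ay":0.0,"az":0.0},
])

```text
t: 10.98
eef_pos: [0.6092, 0.036, 0.2618]
ee_rot: [1.592, 1.571, -0.258]
force: [0.2, 0.8, -1.1]
width: 0.051
```

```bash
python3 look.py 7 .6095 .036 .262
```

```text
t 10.9833 pos [0.6092 0.036  0.2618] w 0.05104768536694048 F [ 0.1518  0.7568 -1.0938] 
x [ 0.0002 -0.0001 -1.    ] zyaw -106.00120015489037 q [ 0.3788  0.3789 -0.3137  0.0002 -0.878   0.9126]
delta tool units [-0.009   0.0107 -0.002 ]
tips [0.6093 0.036  0.0308]
```

View pics/c7.png

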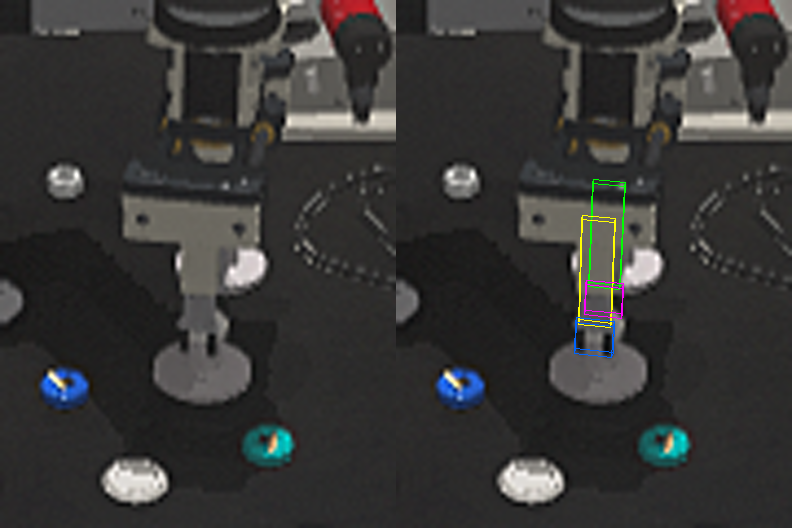

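Call:
play_rows([
  {"gripper":0.5,"tx":0.0,"ty":0.0,"tz":0.0,"ax":0.0,"ay":0.0,"az":0.0},
  {"gripper":0.46,"tx":0.0,"ty":0.0,"tz":0.0,"ax":0.0,"ay":0.0,"az":0.0},
  {"gripper":0.43,"tx":0.0,"ty":0.0,"tz":0.0,"ax":0.0,"ay":0.0,"az":0.0},
  {"gripper":0.4,"tx":0.0,"ty":0.0,"tz":0.0,"ax":0.0,"ay":0.0,"az":0.0},
  {"gripper":0.3,"tx":0.0,"ty":0.0,"tz":0.0,"ax":0.0,"ay":0.0,"az":0.0},
  {"gripper":0.2,"tx":0.0,"ty":0.0,"tz":0.0,"ax":0.0,"ay":0.0,"az":0.0},
  {"gripper":0.2,"tx":0.0,"ty":0.0,"tz":0.0,"ax":0.0,"ay":0.0,"az":0.0},
  {"gripper":0.2,"tx":0.0,"ty":0.0,"tz":0.0,"ax":0.0,"ay":0.0,"az":0.0},
  {"gripper":0.2,"tx":0.0,"ty":0.0,"tz":0.0,"ax":0.0,"ay":0.0,"az":0.0},
  {"gripper":0.2,"tx":0.0,"ty":0.0,"tz":0.0,"ax":0.0,"ay":0.0,"az":0.0},
], newtons=24)

```text
t: 11.87
eef_pos: [0.6091, 0.036, 0.2618]
ee_rot: [1.987, 1.571, 0.137]
force: [-0.2, 0.5, 1.0]
width: 0.0353
```

```bash
python3 look.py 8 .6095 .036 .262
```

```text
t 11.8667 pos [0.6091 0.036  0.2618] w 0.03530800710345523 F [-0.1606  0.4999  0.9872] 
x [ 0.0002  0.     -1.    ] zyaw -106.00480668662294 q [ 0.3788  0.3788 -0.3138  0.0001 -0.878   0.9127]
delta tool units [-0.008   0.0136 -0.0045]
tips [0.6092 0.036  0.0308]
```

View pics/c8.png

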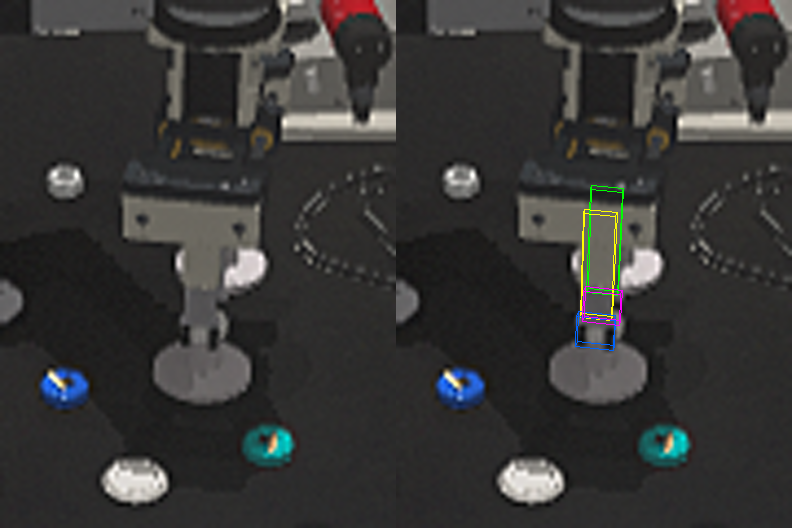

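Width is 35.3 mm, against an expected 37.5 mm clasped and 35.4 mm at the stop. That's a doubtful grasp, so I'll lift a little and check before going on.

```bash
python3 - <<'E'
from h import *
b=cv2.cvtColor(optics.grab_frame('top'),cv2.COLOR_RGB2BGR)
a=cv2.imread("pics/side8.png");u,v=proj("side",(.6095,.036,.04));x=int(u);y=int(v)
u,v=proj("top",(.6095,.036,.04));X=int(u);Y=int(v)
f=dict(fx=12,fy=12,interpolation=cv2.INTER_CUBIC)
p=cv2.resize(a[y-22:y+22,x-16:x+16],None,**f);q=cv2.resize(b[Y-22:Y+22,X-16:X+16],None,**f)
cv2.imwrite("pics/z8.png",np.hstack([p,q]))
E
```

```text
(no output)
```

View pics/z8.png

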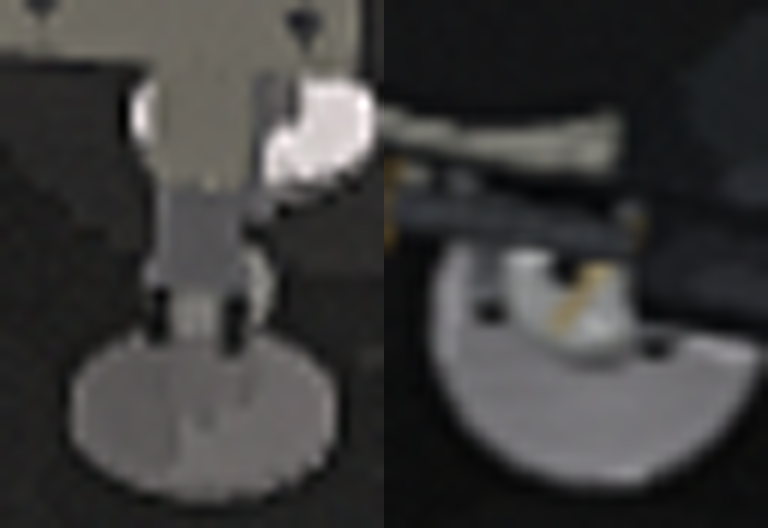

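```bash
python3 - <<'E'
from h import *
u,v=proj("side",(.6095,.036,.04));x=int(u);y=int(v)
f=dict(fx=8,fy=8,interpolation=cv2.INTER_CUBIC)
L=[]
for k in "678":
    a=cv2.imread(f"pics/side{k}.png");c=cv2.resize(a[y-22:y+22,x-16:x+16],None,**f)
    L.append(np.clip(c.astype(float)*1.6,0,255).astype(np.uint8))
cv2.imwrite("pics/z9.png",np.hstack(L))
for nm,p in [("puckL",(.6095-.0155,.036,.0385)),("puckR",(.6095+.0155,.036,.0385)),("puck c",(.6095,.036,.0385))]:
    u,v=proj("side",p);print(nm,(u-x+16.5)*8,(v-y+22.5)*8)
R=np.array([[np.cos(-.279),-np.sin(-.279)],[np.sin(-.279),np.cos(-.279)]])
for px in(-.009,.009):
    q=np.array([.6092,.036])+R@np.array([px,-.0162]);u,v=proj("side",(q[0],q[1],.0385));print("pin",(u-x+16.5)*8,(v-y+22.5)*8)
E
```

```text
puckL 94.28585452320795 189.78455148909507
puckR 181.4320922453885 185.41241668936982
puck c 137.89586802871372 187.5966330815129
pin 105.16775700310336 209.73902612548795
pin 156.29524103017002 214.9946965280128
```

View pics/z9.png

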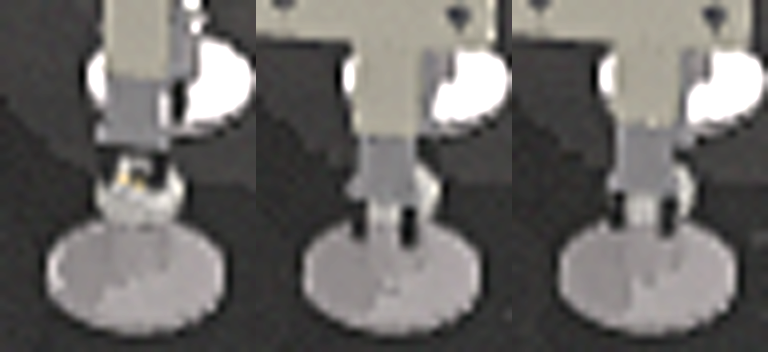

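Pins match the predicted clasp positions around the puck. Careful 10 mm test lift.

Call:
play_rows([
  {"gripper":0.2,"tx":-0.05,"ty":0.0,"tz":0.0,"ax":0.0,"ay":0.0,"az":0.0},
  {"gripper":0.2,"tx":-0.1,"ty":0.0,"tz":0.0,"ax":0.0,"ay":0.0,"az":0.0},
  {"gripper":0.2,"tx":-0.1,"ty":0.0,"tz":0.0,"ax":0.0,"ay":0.0,"az":0.0},
  {"gripper":0.2,"tx":-0.1,"ty":0.0,"tz":0.0,"ax":0.0,"ay":0.0,"az":0.0},
  {"gripper":0.2,"tx":-0.05,"ty":0.0,"tz":0.0,"ax":0.0,"ay":0.0,"az":0.0},
  {"gripper":0.2,"tx":0.0,"ty":0.0,"tz":0.0,"ax":0.0,"ay":0.0,"az":0.0},
  {"gripper":0.2,"tx":0.0,"ty":0.0,"tz":0.0,"ax":0.0,"ay":0.0,"az":0.0},
])

```text
t: 12.55
eef_pos: [0.6091, 0.036, 0.2718]
ee_rot: [2.317, 1.57, 0.467]
force: [-0.6, -0.3, -0.3]
width: 0.0353
```

```bash
cat > z.py <<'E'
import sys
from st import *
k=sys.argv[1];s,R=show()
c=s["eef_pos"]+R@np.array([.225,0,0])
a=cv2.cvtColor(optics.grab_frame('side'),cv2.COLOR_RGB2BGR);b=cv2.cvtColor(optics.grab_frame('top'),cv2.COLOR_RGB2BGR)
L=[]
for im,cam in((a,"side"),(b,"top")):
    u,v=proj(cam,c);x=int(u);y=int(v);q=cv2.resize(im[y-30:y+30,x-22:x+22],None,fx=9,fy=9,interpolation=cv2.INTER_CUBIC)
    L.append(np.clip(q.astype(float)*1.5,0,255).astype(np.uint8))
cv2.imwrite(f"pics/z{k}.png",np.hstack(L));cv2.imwrite(f"pics/side{k}.png",a);cv2.imwrite(f"pics/top{k}.png",b)
E
python3 z.py 10
```

```text
t 12.55 pos [0.6091 0.036  0.2718] w 0.035349459010453194 F [-0.5869 -0.2521 -0.3209] 
x [ 0.0003  0.0001 -1.    ] zyaw -106.00647340318609 q [ 0.3788  0.3677 -0.3038 -0.     -0.8989  0.9127]
```

View pics/z10.png

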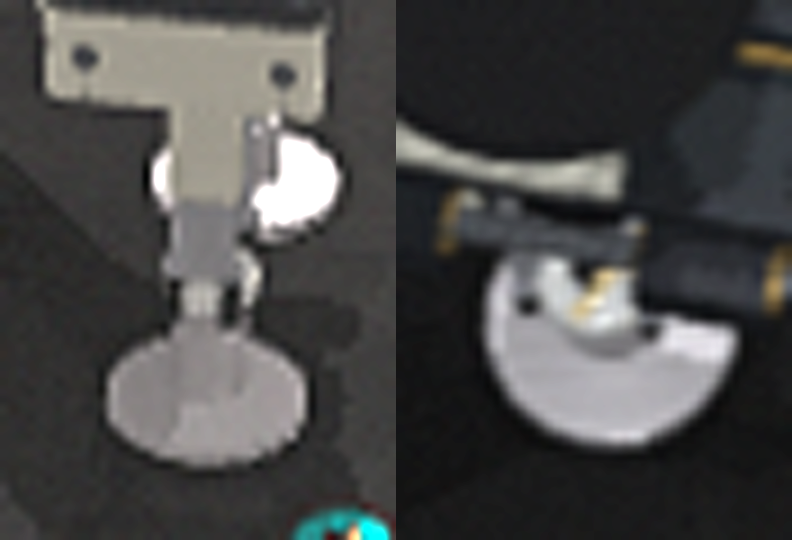

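The puck rises with the tongs: its edge at side crop (250,275) is still just under the foot. Lifting further.

Call:
play_rows([
  {"gripper":0.2,"tx":-0.1,"ty":0.0,"tz":0.0,"ax":0.0,"ay":0.0,"az":0.0},
  {"gripper":0.2,"tx":-0.2,"ty":0.0,"tz":0.0,"ax":0.0,"ay":0.0,"az":0.0},
  {"gripper":0.2,"tx":-0.3,"ty":0.0,"tz":0.0,"ax":0.0,"ay":0.0,"az":0.0},
  {"gripper":0.2,"tx":-0.3,"ty":0.0,"tz":0.0,"ax":0.0,"ay":0.0,"az":0.0},
  {"gripper":0.2,"tx":-0.3,"ty":0.0,"tz":0.0,"ax":0.0,"ay":0.0,"az":0.0},
  {"gripper":0.2,"tx":-0.2,"ty":0.0,"tz":0.0,"ax":0.0,"ay":0.0,"az":0.0},
  {"gripper":0.2,"tx":-0.1,"ty":0.0,"tz":0.0,"ax":0.0,"ay":0.0,"az":0.0},
  {"gripper":0.2,"tx":0.0,"ty":0.0,"tz":0.0,"ax":0.0,"ay":0.0,"az":0.0},
  {"gripper":0.2,"tx":0.0,"ty":0.0,"tz":0.0,"ax":0.0,"ay":0.0,"az":0.0},
  {"gripper":0.2,"tx":0.0,"ty":0.0,"tz":0.0,"ax":0.0,"ay":0.0,"az":0.0},
])

```text
t: 13.48
eef_pos: [0.6089, 0.0359, 0.3088]
ee_rot: [-1.143, 1.57, -2.993]
force: [-0.4, -0.4, -1.7]
width: 0.0352
```

```bash
python3 z.py 11
```

```text
t 13.4833 pos [0.6089 0.0359 0.3088] w 0.03523780393653499 F [-0.3648 -0.4318 -1.7256] 
x [-0.0006 -0.0001 -1.    ] zyaw -106.01305300730327 q [ 0.3788  0.3298 -0.2636 -0.0002 -0.9781  0.9126]
```

View pics/z11.png

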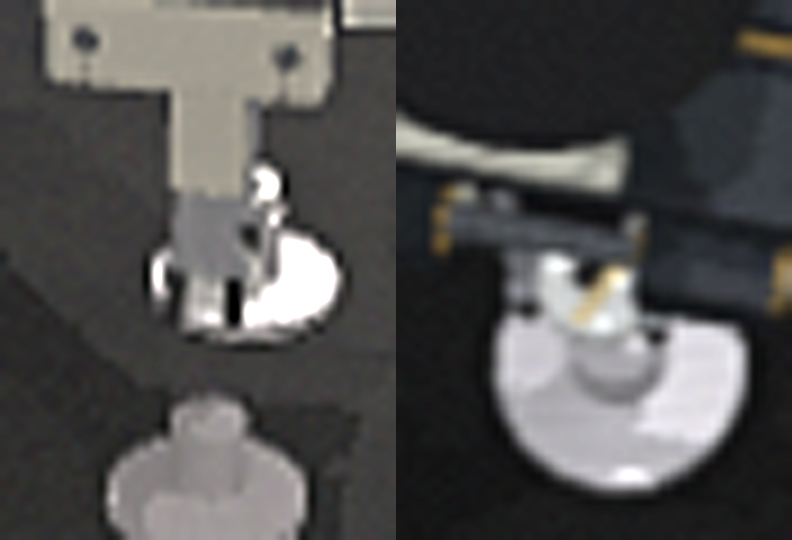

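Lifted: the puck is level in the pins and the post is empty at side crop (207,420). Next, a gentle move over the mirror.

Call:
play_rows([
  {"gripper":0.2,"tx":-0.1,"ty":-0.1,"tz":-0.03,"ax":0.0,"ay":0.0,"az":0.0},
  {"gripper":0.2,"tx":-0.15,"ty":-0.2,"tz":-0.06,"ax":0.0,"ay":0.0,"az":0.0},
  {"gripper":0.2,"tx":-0.2,"ty":-0.3,"tz":-0.09,"ax":0.0,"ay":0.0,"az":0.0},
  {"gripper":0.2,"tx":-0.2,"ty":-0.45,"tz":-0.13,"ax":0.0,"ay":0.0,"az":0.0},
  {"gripper":0.2,"tx":-0.2,"ty":-0.5,"tz":-0.15,"ax":0.0,"ay":0.0,"az":0.0},
  {"gripper":0.2,"tx":0.0,"ty":-0.5,"tz":-0.15,"ax":0.0,"ay":0.0,"az":0.0},
  {"gripper":0.2,"tx":0.0,"ty":-0.5,"tz":-0.15,"ax":0.0,"ay":0.0,"az":0.0},
  {"gripper":0.2,"tx":0.0,"ty":-0.5,"tz":-0.15,"ax":0.0,"ay":0.0,"az":0.0},
  {"gripper":0.2,"tx":0.0,"ty":-0.5,"tz":-0.15,"ax":0.0,"ay":0.0,"az":0.0},
  {"gripper":0.2,"tx":0.0,"ty":-0.5,"tz":-0.15,"ax":0.0,"ay":0.0,"az":0.0},
  {"gripper":0.2,"tx":0.0,"ty":-0.5,"tz":-0.15,"ax":0.0,"ay":0.0,"az":0.0},
  {"gripper":0.2,"tx":0.0,"ty":-0.5,"tz":-0.15,"ax":0.0,"ay":0.0,"az":0.0},
  {"gripper":0.2,"tx":0.0,"ty":-0.5,"tz":-0.15,"ax":0.0,"ay":0.0,"az":0.0},
  {"gripper":0.2,"tx":0.0,"ty":-0.45,"tz":-0.13,"ax":0.0,"ay":0.0,"az":0.0},
  {"gripper":0.2,"tx":0.0,"ty":-0.3,"tz":-0.09,"ax":0.0,"ay":0.0,"az":0.0},
  {"gripper":0.2,"tx":0.0,"ty":-0.2,"tz":-0.06,"ax":0.0,"ay":0.0,"az":0.0},
  {"gripper":0.2,"tx":0.0,"ty":-0.1,"tz":-0.03,"ax":0.0,"ay":0.0,"az":0.0},
  {"gripper":0.2,"tx":0.0,"ty":0.0,"tz":0.0,"ax":0.0,"ay":0.0,"az":0.0},
  {"gripper":0.2,"tx":0.0,"ty":0.0,"tz":0.0,"ax":0.0,"ay":0.0,"az":0.0},
  {"gripper":0.2,"tx":0.0,"ty":0.0,"tz":0.0,"ax":0.0,"ay":0.0,"az":0.0},
])

```text
t: 15.25
eef_pos: [0.4644, 0.1287, 0.3304]
ee_rot: [0.328, 1.571, -1.523]
force: [0.1, -0.5, -1.0]
width: 0.0353
```

```bash
python3 z.py 12; python3 -c "
from st import *
show((.4635,.129,.330))"
```

```text
t 15.25 pos [0.4644 0.1287 0.3304] w 0.03528744366407935 F [ 0.1144 -0.4808 -0.9606] 
x [ 0.     -0.0001 -1.    ] zyaw -106.02546608076628 q [ 0.6798  0.1048 -0.5084  0.0001 -0.9576  0.6112]
t 15.35 pos [0.4644 0.1286 0.3303] w 0.035482916012611325 F [-0.2837 -0.071  -0.1655] 
x [-0.0002 -0.0002 -1.    ] zyaw -106.03665771966489 q [ 0.6796  0.1049 -0.5085  0.0001 -0.9577  0.6112]
delta tool units [ 0.012  -0.0373 -0.0043]
```

View pics/z12.png

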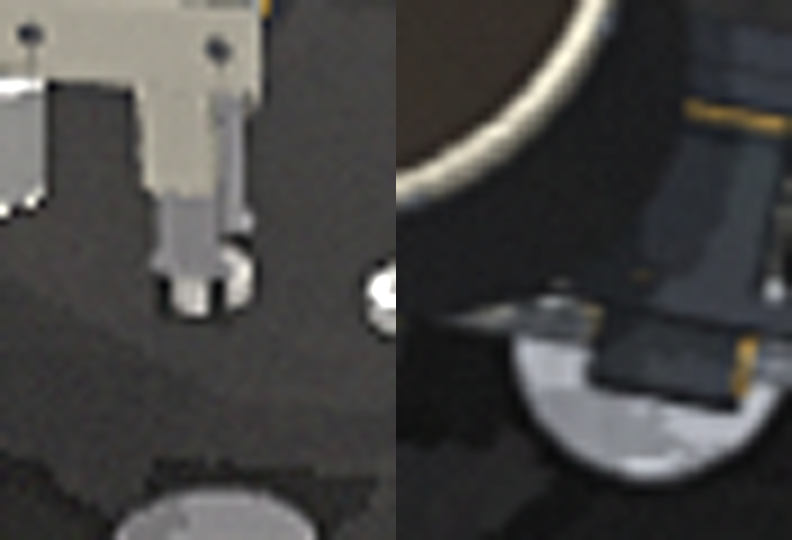

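View pics/side12.png

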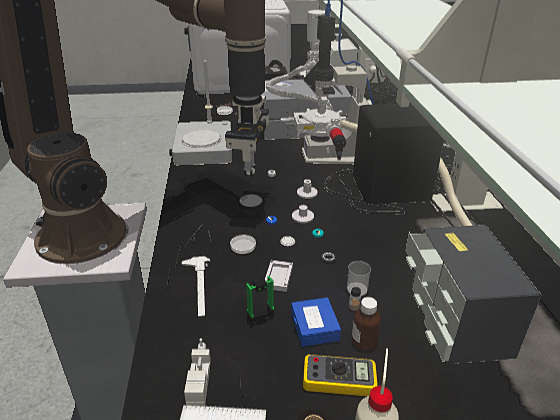

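The puck (white, side (250,171)) is level in the pins above the mirror (251,200). The ring is still on its post and the bench things are in place. Letting it settle, then handing in.

Call:
play_rows([
  {"gripper":0.2,"tx":0.0,"ty":0.0,"tz":0.0,"ax":0.0,"ay":0.0,"az":0.0},
  {"gripper":0.2,"tx":0.0,"ty":0.0,"tz":0.0,"ax":0.0,"ay":0.0,"az":0.0},
  {"gripper":0.2,"tx":0.0,"ty":0.0,"tz":0.0,"ax":0.0,"ay":0.0,"az":0.0},
  {"gripper":0.2,"tx":0.0,"ty":0.0,"tz":0.0,"ax":0.0,"ay":0.0,"az":0.0},
  {"gripper":0.2,"tx":0.0,"ty":0.0,"tz":0.0,"ax":0.0,"ay":0.0,"az":0.0},
  {"gripper":0.2,"tx":0.0,"ty":0.0,"tz":0.0,"ax":0.0,"ay":0.0,"az":0.0},
])

```text
t: 15.85
eef_pos: [0.4641, 0.1288, 0.3304]
ee_rot: [2.257, 1.571, 0.407]
force: [-0.5, -0.4, -1.4]
width: 0.0359
```

```bash
python3 - <<'E'
from st import *
from station import job_done
s,R=show((.4635,.129,.330)); print(abs(s["qd"]).max()); print(job_done())
E
```

```text
t 15.85 pos [0.4641 0.1288 0.3304] w 0.03588644343226025 F [-0.4943 -0.3909 -1.4361] 
x [ 0.0001  0.     -1.    ] zyaw -106.00904079754052 q [ 0.6803  0.1043 -0.5089  0.     -0.9576  0.6111]
delta tool units [ 0.0174 -0.0247 -0.0019]
0.0010331733370522833
the job is handed in; nothing more can be done
None
```

I took the tongs out of the nest, clasped the puck on post A with them and lifted it clear. The puck is now held above the inspection mirror, and I handed the job in at about 15.9 s; no verdict is reported.

- **Position:** the arm stood within 1 mm of its target and was still. By arm pose, the puck centre is about 10 cm above the mirror.
- **Level:** the tool pointed straight down to within about 0.02°. The last pictures show the puck upright in the pins.
- **Rest of the bench:** in the last side picture the spacer ring was still on its post. The loose things looked unmoved there; I did not measure them.
- **Disagreement:** the gripper opening read 35.3–35.9 mm with the puck clasped, not the expected 37.5 mm, and the tongs' stop is at 35.4 mm. The pictures show the puck held, and it rose and travelled with the tongs; I put the difference down to soft pads or pins but did not confirm it.
- **Camera offset:** the two cameras' first estimates of the mirror and puck differed by 5–8 mm. I settled both positions by fitting outlines in both views.

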